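# Load the shaker crate under its ratcheted hold-down

### The job

Load the shaker: first lift the yellow pawl clear of the ratchet wheel and keep it up until the spring drum has turned right back and the red hold-down bar is fully open, then let the pawl down again. Stand every amber bottle from the bench upright on the floor of its own free cell of the blue crate; some cells already hold a hidden jar under the flaps, so feel for the free ones. Finally push the bar all the way down over the bottles until the ratchet holds it level, and leave the beaker, tube rack and wash bottle where they are.

Things in the scene. Friction and masses are not known exactly. Their poses are not given: they have to be found in the camera images.
- station: shaker crate station bolted to the bench. Origin on the bench under the crate's centre; +x from the robot's side to the drum at the back, +y left, z up. Grey base 10 mm thick, x -98 to 218, y -200 to 160 mm. Blue crate 142 (x) x 210 (y) mm, 115 mm tall, 2 x 3 cells. White posts: at x 95, y -132 and 132 mm, 187 mm tall (carry the drum); at x 175, y -182 mm, 255 mm tall (carries the pawl)
- cell0 (a point): centre of the floor of crate cell 0: front row, right column seen from the robot. Each cell is 62 mm square inside, walls 6 mm, floor 14 mm and rim 115 mm above the bench
- cell1 (a point): centre of the floor of crate cell 1: front row, middle column seen from the robot. Each mouth is covered by a black spring flap just below the rim, hinged at the -x side; a bottle lowered in pushes it down with under 1 N and it then hangs against the -x wall, 3 mm thick, leaving the bottle about 6 mm of play either way
- cell2 (a point): centre of the floor of crate cell 2: front row, left column seen from the robot. 1 or 2 of the 6 cells, other ones each time, already hold a hidden jar 45 mm tall: a bottle lowered there stops with its underside about 59 mm above the bench instead of 14 mm
- cell3 (a point): centre of the floor of crate cell 3: back row, right column seen from the robot. Same kind of cell as cell0
- cell4 (a point): centre of the floor of crate cell 4: back row, middle column seen from the robot. Same kind of cell as cell0
- cell5 (a point): centre of the floor of crate cell 5: back row, left column seen from the robot. Same kind of cell as cell0
- drum (a joint): angle of the drum with the red hold-down bar, rad: 0 = bar level over the crate, blocking the cells; 2.0 = open stop, bar up and leaning back; it can be pressed to -0.07. A damped spring drives it open in about 2 to 3 s once free. The ratchet wheel (12 teeth) lets it be pushed shut but not open: it holds at about 0.03, 0.55, 1.07 or 1.59. It starts held at 0.03 or 0.55
- drum_axis (a point): middle of the drum's axis, fixed: 95 mm behind the crate's centre, 172 mm above the bench; the axis runs along station y. Drum 40 mm across, 210 mm long. Ratchet wheel 102 mm across and 14 mm thick on its right end, at station y = -158 mm
- bar_edge (a point): middle of the free edge of the hold-down bar, 120 mm from the drum axis, moving with the drum. The bar is a red plate 6 mm thick, 234 mm along the axis, from 70 to 120 mm off the axis, on arms at station y -113 and 113 mm; level, it is 169 mm above the bench. To shut it, push its back from behind towards the robot and on down in an arc about the drum axis: 2 to 6 N at the edge
- pawl (a joint): angle of the yellow pawl, rad: 0 = down, nose between the teeth; grows as its free end is lifted, up to 0.8; from 0.15 on the nose is well clear of the teeth. Let go, it falls back by weight and a light spring. Lifting it under load takes about 3 to 6 N at the tab
- pawl_pin (a point): the pawl's hinge pin (axis along station y), fixed on the tall right back post, 241 mm above the bench; the pawl reaches forward from it, over the top of the ratchet wheel
- pawl_tab (a point): centre of the yellow grip tab on the pawl's free end, moving with it; pawl down: 95 mm in front of the pin and 28 mm higher, 269 mm above the bench. The tab is a block 34 (x) x 14 (y) x 34 mm (z); pinch it from above across its 14 mm, along station y. Its underside is 29 mm above the wheel's top
- bottle0: amber glass bottle with blue screw cap, 150 mm tall, about 0.22 kg, upright on the bench at the start; body 46 mm across up to 96 mm, neck 28 mm, cap 34 mm across from 120 to 150 mm above the underside (grip the cap from above); origin at the centre of the underside, z up along the bottle. Three or four bottles are there; an absent one reads None from the start
- bottle1: amber glass bottle with blue screw cap, 150 mm tall, about 0.22 kg, upright on the bench at the start; body 46 mm across up to 96 mm, neck 28 mm, cap 34 mm across from 120 to 150 mm above the underside (grip the cap from above); origin at the centre of the underside, z up along the bottle. Three or four bottles are there; an absent one reads None from the start
- bottle2: amber glass bottle with blue screw cap, 150 mm tall, about 0.22 kg, upright on the bench at the start; body 46 mm across up to 96 mm, neck 28 mm, cap 34 mm across from 120 to 150 mm above the underside (grip the cap from above); origin at the centre of the underside, z up along the bottle. Three or four bottles are there; an absent one reads None from the start
- bottle3: amber glass bottle with blue screw cap, 150 mm tall, about 0.22 kg, upright on the bench at the start; body 46 mm across up to 96 mm, neck 28 mm, cap 34 mm across from 120 to 150 mm above the underside (grip the cap from above); origin at the centre of the underside, z up along the bottle. Three or four bottles are there; an absent one reads None from the start
- beaker: empty glass beaker, 72 mm across, 95 mm tall, bystander at the right; origin at the centre of the underside
- tube_rack: clear acrylic test-tube rack with tubes, 75 x 150 mm, 120 mm tall, bystander at the right; origin at the centre of the underside
- wash_bottle: white plastic wash bottle, 60 mm across, 135 mm tall, bystander at the left, near the robot; origin at the centre of the underside
Mind the look-alikes: they are no part of the job. What is shaped like the bottle0 but purple is not meant.

How it is judged:
By the outcome, as a careful person would: the job done as asked, in the order asked, and still so for the second after the job is handed in, with the robot touching nothing.
Of jar0, jar1, jar2, jar3, jar4, jar5 only 1 to 2 are there at a start; the rules pass over those that are not, and their reading is None.
Of bottle0, bottle1, bottle2, bottle3 only 3 to 4 are there at a start; the rules pass over those that are not, and their reading is None.
At some moment in a run one of bottle0, bottle1, bottle2, bottle3 may be knocked a few centimetres aside while the robot is not near it.
It also fails if it takes over 208 s, if anything falls off the work surface, if the arm or the gripper's body presses on something with over 40 N, if the wrist force passes 120 N, or if a joint passes its speed limit or range.

### The arm

A 6-joint arm with a two-finger parallel gripper is mounted at the origin on the work surface. World frame = base frame: x ahead of the robot, y to its left, z up, the work surface at z = 0. Lengths are in m, angles in degrees, forces in N, time in s.
With the tool pointing down it reaches from about 0.25 to 0.8 m from the base axis. Payload 3.9 kg.
Tool frame: the origin (TCP) lies midway between the tips of the shut fingers; the grasp point (between the pads) lies 19 mm behind it (bot.tcp_to_grasp is the distance from the TCP to the grasp point, in m); z points along the fingers, y is the line along which they close (so a half turn about z gives the same grasp; the last joint's range is limited). The gripper opens to 85 mm and grips with 20 to 120 N. Pads are 22 mm wide; open, the fingers measure 114 mm over their backs; the gripper's body (76 mm by 85 mm) begins 54 mm behind the grasp point. The pads swing forward as they close: fully open they stand 13 mm farther back than shut.
Start: joints at [-72.88, 14.897, -7.913, 67.191, 0, 90], TCP at [0.155, -0.502, 0.231] pointing down, gripper open.
Joint ranges: [-159.42, 159.42], [-47.68, 98.78], [-73.54, 78.23], [-108.79, 121.32], [-90, 84.71], [-180, 180]. Speed limits (degrees/s): [147.25, 147.25, 180, 180, 180, 180].

### API

Orientations are given as a 3x3 rotation matrix whose columns are the frame's x, y, z axes.
In Python, from workcell import bot, optics gives the robot as it stands.
- The arm moves only by the tool carry_out, never from a script. Its arguments are lists of equal length, an entry for each row: "fingers": the opening, from 0 (shut) to 1 (fully open); "dp": the shift along the tool's x, y, z in units of 5 cm (1.0 is 5 cm), a list of three; "roll": the turn about the tool's z in units of 4 degrees (1.0 is 4 degrees). A call has 1 to 20 rows; each row shifts and turns the commanded pose from where the row before left it, along the tool's axes as they then stand; what a row does not reach is not made up. A row lasts 1/8 s, in which the tool goes at most 62.5 mm and 10.7 degrees, less where a joint would pass 70% of its speed; a pose out of reach is approached as far as the arm can. A call with a number of a shift or a turn outside -1 to 1 is refused whole. A call with a gripper value outside its range is refused whole. The fingers move at their own pace and stop on an object; "newtons" is the grip in N (left out, the last holds). Time passes only in rows, so rows that do not move let the fingers close. It gives the time, the measured TCP pose, the force, the opening and the grip force at its end, in the units of the state.
- bot.get_obs(): the state, without advancing time (a new reading comes with each control period).
- optics.capture(name): name is "side" or "top"; returns the picture (420x560x3 uint8, blue, green, red); there is no depth.
- optics.camera_info(name): a dict with "camera_matrix" (3x3 intrinsics, pixels), "R" (3x3) and "t" (3): a world point X has camera coordinates R X + t. Camera axes: x right, y down, z forward; pixel columns grow to the right and rows downward; lengths in m; the calibration is good to about 2 mm. A picture is of the moment at which its call begins. camera_info takes no time and is no camera call.
- bot.hand_in(): hands the job in; it is judged then, once.
The state is a dict: "t": time; "qpos": joint angles; "qd": joint speeds; "effort": joint torques, N m; "ee_pos": TCP position; "ee_rot": TCP orientation; "contact_force": force on the tool from outside, world axes, zero at the start; "torque": the same for the moment, N m; "gripper_width": finger opening in m; "gripper_force": force on a finger pad.
Only numpy, scipy, OpenCV 4.12 (cv2) and the standard library are available. Lean on these libraries where they do the work, as an engineer would, in place of code of your own. Each camera call takes 0.05 s, during which the arm holds its last target. There are 200 camera calls.

## Working session

There is one attempt and no reset: what is moved stays moved. The work goes in short steps, Python scripts to look and compute and a tool call to move; the robot and the scene stay as the last step left them, time stands still between calls to the robot, and variables do not carry over. Pictures are saved under pics/ and viewed, at most 14 in all, crops included, and the job is handed in when it is done.

Besides the shell and the picture viewer there is one more tool, called after "Call:" as name(argument=value, ...) on one line, values as JSON. carry_out: Moves the arm, as the interface text tells. Its arguments: {"type":"object","properties":{"fingers":{"type":"array","items":{"type":"number"}},"dp":{"type":"array","items":{"type":"array","items":{"type":"number","minimum":-1,"maximum":1}}},"roll":{"type":"array","items":{"type":"number","minimum":-1,"maximum":1}},"newtons":{"type":"number"}},"required":["fingers","dp","roll"]}

```bash
mkdir -p pics; ls
python3 - <<'E'
from workcell import bot, optics
import cv2,numpy as np
for n in("side","top"):
    cv2.imwrite(f"pics/{n}0.png",optics.capture(n)); i=optics.camera_info(n)
    print(n,i["camera_matrix"],"C",-np.array(i["R"]).T@np.array(i["t"]),i["R"])
o=bot.get_obs();print(o)
E
```

```text
pics
side [[483.16614139   0.         274.16794283]
 [  0.         483.16614139 213.29434758]
 [  0.           0.           1.        ]] C [0.1153695  1.00121809 1.00421198] [[-0.93642266 -0.35026523  0.02066091]
 [-0.22663205  0.55883947 -0.79770694]
 [ 0.26786288 -0.75167328 -0.60269127]]
top [[479.63884733   0.         282.84336269]
 [  0.         479.63884733 210.05797765]
 [  0.           0.           1.        ]] C [ 0.34620024 -0.00637521  1.46571346] [[ 0.02777155 -0.99954182  0.0120374 ]
 [-0.995836   -0.02871059 -0.08652381]
 [ 0.08682977 -0.00958437 -0.99617706]]
{'t': 0.1, 'qpos': array([-7.28785228e+01,  1.49329501e+01, -7.97899509e+00,  6.71908038e+01,
       -7.17610624e-04,  9.00024865e+01]), 'qd': array([-0.03409027, -0.11692368,  0.14319795,  0.0931705 ,  0.01423287,
       -0.17556088]), 'effort': array([-8.31844518e-04, -4.06506085e+01,  2.54528314e+01,  1.01016244e-02,
       -1.35579685e-04,  1.16617286e-05]), 'ee_pos': array([ 0.15437209, -0.50113949,  0.23053502]), 'ee_rot': array([[ 9.55695496e-01,  2.94356634e-01, -5.39916480e-04],
       [ 2.94357129e-01, -9.55693966e-01,  1.71014474e-03],
       [-1.26024719e-05, -1.79330589e-03, -9.99998392e-01]]), 'contact_force': array([ 0.3897916 , -0.44581772,  0.00440462]), 'torque': array([ 0.01282546,  0.01272107, -0.04796214]), 'gripper_force': 0.0, 'gripper_width': 0.08516396504771889}
```

View pics/side0.png

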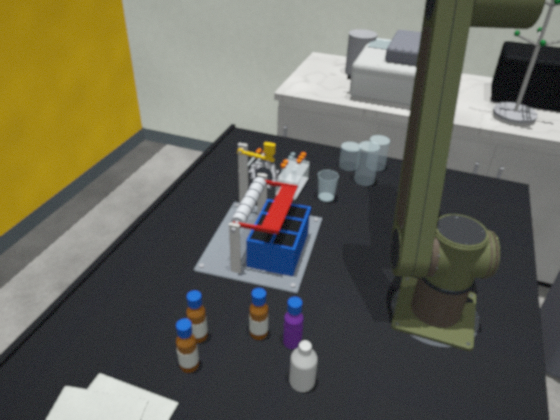

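View pics/top0.png

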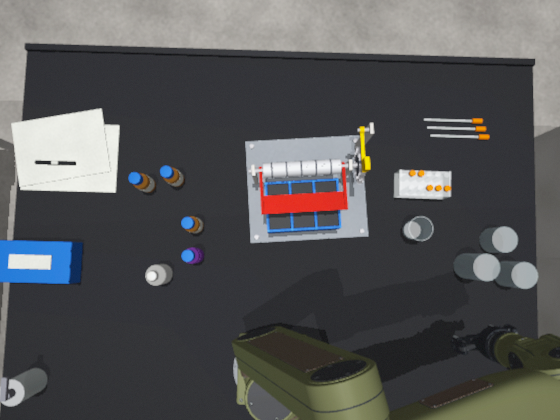

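The side view shows the station with its red bar near level or partly open, three amber bottles with caps at about (195,299), (184,328) and (259,296), and a purple look-alike at (294,305). In the top view the caps are at about (137,180), (167,173) and (189,223). The base plate runs from (246,141) to (367,237), and the yellow tab is near (367,163).

```bash
cat > h.py <<'E'
from workcell import bot, optics
import cv2,numpy as np
def cap(n): return optics.capture(n), optics.camera_info(n)
def ray(i,uv):
    R=np.array(i["R"]);t=np.array(i["t"]);d=R.T@np.linalg.inv(i["camera_matrix"])@np.array([*uv,1.]);return -R.T@t,d
def onz(i,uv,z):
    c,d=ray(i,uv);return c+d*(z-c[2])/d[2]
def proj(i,X):
    p=np.array(i["camera_matrix"])@(np.array(i["R"])@np.array(X)+np.array(i["t"]));return p[:2]/p[2]
def tri(i1,a,i2,b):
    c1,d1=ray(i1,a);c2,d2=ray(i2,b);s=np.linalg.lstsq(np.c_[d1,-d2],c2-c1,rcond=None)[0]
    p,q=c1+s[0]*d1,c2+s[1]*d2;return (p+q)/2,np.linalg.norm(p-q)
def mask(im,lo,hi): return cv2.inRange(cv2.cvtColor(im,cv2.COLOR_BGR2HSV),np.array(lo),np.array(hi))
def blobs(m,amin=15):
    n,_,s,c=cv2.connectedComponentsWithStats(m);return [(c[k].round(1),s[k].tolist()) for k in range(1,n) if s[k][4]>=amin]
BLUE=((100,150,60),(125,255,255));YEL=((22,150,100),(34,255,255));RED=((0,180,80),(6,255,255));AMB=((7,150,50),(18,255,200));PUR=((130,80,40),(155,255,255))
E
python3 - <<'E'
from h import *
T,it=cap("top");S,is_=cap("side")
for nm,c in(("blue",BLUE),("yel",YEL),("amb",AMB),("pur",PUR)):
    for v,im in(("T",T),("S",S)):print(nm,v,[(b[0].tolist(),b[1]) for b in blobs(mask(im,*c))])
# grey base plate
h=cv2.cvtColor(T,cv2.COLOR_BGR2HSV);g=((h[...,1]<60)&(h[...,2]>70)).astype(np.uint8)*255
g[:, :235]=0;g[:,380:]=0;g[:132]=0;g[250:]=0
g=cv2.morphologyEx(g,cv2.MORPH_OPEN,np.ones((3,3)))
cs=cv2.findContours(g,0,2)[0];c=max(cs,key=cv2.contourArea);print(cv2.boundingRect(c))
hull=cv2.convexHull(c)
print(cv2.approxPolyDP(hull,5,True)[:,0].tolist())
for p in cv2.approxPolyDP(hull,5,True)[:,0]:print(p,onz(it,p,.01).round(3))
cv2.imwrite("pics/crop.png",np.hstack([cv2.resize(T[115:255,235:385],None,fx=2.6,fy=4*.65,interpolation=2),cv2.resize(S[135:275,195:345],None,fx=2.6,fy=2.6,interpolation=2)]))
E
```

```text
blue T [([166.0, 171.3], [160, 165, 14, 13, 139]), ([134.9, 177.9], [128, 172, 15, 13, 147]), ([300.9, 183.6], [265, 178, 74, 17, 276]), ([303.4, 225.2], [267, 211, 74, 22, 401]), ([186.9, 222.4], [181, 216, 13, 13, 127]), ([42.9, 261.4], [0, 240, 83, 44, 2804]), ([187.3, 255.4], [181, 250, 14, 12, 136])]
blue S [([263.3, 210.4], [256, 199, 16, 25, 85]), ([278.4, 248.3], [247, 204, 64, 71, 1986]), ([258.4, 295.7], [251, 287, 16, 19, 228]), ([193.8, 298.2], [186, 290, 16, 18, 235]), ([294.3, 304.8], [287, 296, 16, 19, 239]), ([183.2, 327.3], [175, 318, 16, 20, 251])]
yel T [([363.9, 151.8], [359, 126, 12, 46, 282])]
yel S [([59.5, 96.2], [0, 0, 141, 236, 24546]), ([263.4, 151.4], [238, 141, 38, 21, 289])]
amb T [([477.0, 120.5], [472, 118, 11, 6, 28]), ([480.7, 128.7], [475, 126, 12, 6, 27]), ([484.1, 136.7], [478, 134, 12, 6, 27]), ([173.5, 176.9], [164, 168, 15, 15, 79]), ([143.4, 182.3], [134, 173, 15, 16, 96]), ([194.3, 224.6], [186, 216, 13, 16, 64])]
amb S [([258.9, 150.4], [255, 148, 9, 6, 28]), ([301.6, 155.3], [297, 152, 9, 8, 35]), ([282.7, 163.4], [280, 160, 7, 8, 23]), ([258.3, 312.0], [250, 305, 18, 15, 198]), ([196.1, 314.4], [187, 307, 18, 16, 196]), ([258.4, 336.8], [251, 335, 15, 4, 37]), ([187.9, 343.7], [176, 336, 31, 17, 266]), ([189.5, 369.4], [182, 365, 16, 8, 46])]
pur T [([196.6, 255.0], [187, 247, 17, 17, 171])]
pur S [([292.4, 329.9], [283, 312, 21, 38, 632])]
(245, 135, 124, 109)
[[359, 135], [368, 236], [250, 243], [245, 141]]
[359 135] [ 0.713 -0.25   0.01 ]
[368 236] [ 0.401 -0.281  0.01 ]
[250 243] [0.37  0.076 0.01 ]
[245 141] [0.683 0.102 0.01 ]
```

View pics/crop.png

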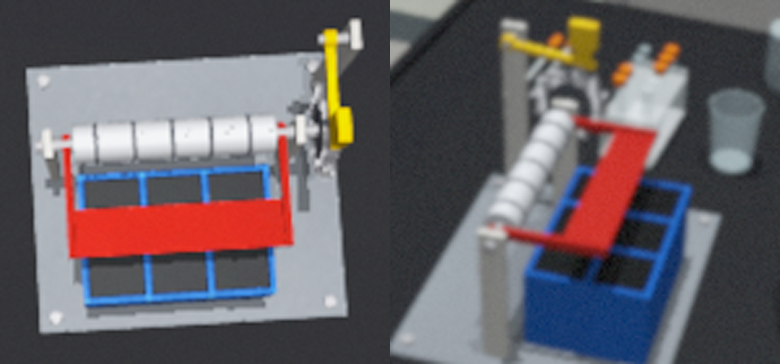

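The crop shows the pawl down on the wheel, with its tab at the right front. The bar sits over the middle of the crate. Next I fit the station pose.

```bash
cat >> h.py <<'E'
def fit(A,B):
    A=np.array(A);B=np.array(B);a=A.mean(0);b=B.mean(0);U,_,V=np.linalg.svd((A-a).T@(B-b));R=(V.T@np.diag([1,np.linalg.det(V.T@U.T)])@U.T);return R,b-R@a
E
python3 - <<'E'
from h import *
T,it=cap("top");S,is_=cap("side")
A=[(-.098,-.2),(-.098,.16),(.218,.16)];B=[onz(it,p,.01)[:2] for p in((367.5,236.5),(249.5,243),(245,141))]
R,t=fit(A,B);print("yaw",np.degrees(np.arctan2(R[1,0],R[0,0])),"t",t,"res",(np.array(A)@R.T+t-B).round(4).tolist())
# crate rim check
W=lambda x,y,z:np.r_[R@[x,y]+t,z]
for x in(-.071,.071):
  for y in(-.105,.105):print("rim",x,y,proj(it,W(x,y,.115)).round(1),proj(is_,W(x,y,.115)).round(1))
print("tab",W(.08,-.158,.269),proj(it,W(.08,-.158,.286)).round(1),proj(is_,W(.08,-.158,.269)).round(1))
for a in(.03,.55):
  e=[W(.095-.12*np.cos(a),y,.172+.12*np.sin(a)) for y in(-.117,.117)];print(a,[proj(it,q).round() for q in e],[proj(is_,q).round() for q in e])
for n,im,i in(("T",T,it),("S",S,is_)):
  m=mask(im,*YEL); m[:, :235]=0; print("yel",n); ys,xs=np.where(m>0)
  if n=="T": k=ys>155
  else: k=xs>264
  print(xs[k].min(),xs[k].max(),ys[k].min(),ys[k].max(),xs[k].mean(),ys[k].mean())
for n,im in(("T",T),("S",S)):
  m=mask(im,*RED);print("red",n,[(b[0].tolist(),b[1]) for b in blobs(m,60)])
for a,b in(((166,171.3),(193.8,298.2)),((134.9,177.9),(183.2,327.3)),((186.9,222.4),(258.4,295.7)),((187.3,255.4),(294.3,304.8))):
  X,e=tri(it,a,is_,b);print("cap",X.round(4),round(e,4),onz(it,a,.146).round(4))
E
```

```text
yaw 4.662919459017683 t [ 0.48038685 -0.07376654] res [[-0.0009, -0.0013], [-0.0005, 0.0], [0.0014, 0.0013]]
rim -0.071 -0.105 [340.8 227.9] [310.5 206.3]
rim -0.071 0.105 [266.4 231.8] [294.3 248.9]
rim 0.071 -0.105 [337.6 178.1] [266.9 198.4]
rim 0.071 0.105 [263.9 181.9] [245.9 239.1]
tab [ 0.57296644 -0.22474011  0.269     ] [367.1 163. ] [269.5 147.6]
0.03 [array([347., 210.]), array([261., 214.])] [array([298., 186.]), array([278., 231.])]
0.55 [array([350., 201.]), array([259., 205.])] [array([293., 168.]), array([272., 213.])]
yel T
361 370 156 171 365.6142857142857 163.13571428571427
yel S
265 275 141 161 269.4888888888889 150.5222222222222
red T [([303.8, 201.0], [260, 168, 87, 46, 1648])]
red S [([276.9, 209.8], [242, 181, 54, 52, 870])]
cap [0.5611 0.3099 0.1374] 0.0 [0.5597 0.3079 0.146 ]
cap [0.5411 0.3961 0.1361] 0.0019 [0.5387 0.3928 0.146 ]
cap [0.42   0.2453 0.1375] 0.0002 [0.4196 0.2437 0.146 ]
cap [0.3294 0.2403 0.1367] 0.0003 [0.3294 0.2385 0.146 ]
```

Call:
carry_out(fingers=[0.5,0.5,0.5,0.5,0.5,0.5,0.5,0.5,0.5,0.5,0.5,0.5,0.5,0.5,0.5,0.5,0.5], dp=[[0,0,-0.85],[0,0,-0.85],[0,0,-0.85],[0,0,-0.85],[0.73,-0.4,0],[0.73,-0.4,0],[0.73,-0.4,0],[0.73,-0.4,0],[0.73,-0.4,0],[0.73,-0.4,0],[0.73,-0.4,0],[0.73,-0.4,0],[0.73,-0.4,0],[0.73,-0.4,0],[0.73,-0.4,0],[0.73,-0.4,0],[0,0,0]], roll=[0.78,0.78,0.78,0.78,0,0,0,0,0,0,0,0,0,0,0,0,0], newtons=40)

```text
t: 2.42
ee_pos: [0.5738, -0.2253, 0.3998]
ee_rot: [[0.996, 0.085, -0.001], [0.085, -0.996, 0.001], [-0.001, -0.001, -1.0]]
contact_force: [-0.9, -0.8, 1.0]
gripper_width: 0.0431
gripper_force: 0.0
```

Call:
carry_out(fingers=[0.5,0.5,0.5,0.5,0.5,0.5,0.5,0,0,0,0,0], dp=[[0,0,0.49],[0,0,0.49],[0,0,0.49],[0,0,0.49],[0,0,0.49],[0,0,0.49],[0,0,0],[0,0,0],[0,0,0],[0,0,0],[0,0,0],[0,0,0]], roll=[0,0,0,0,0,0,0,0,0,0,0,0], newtons=40)

```text
t: 3.92
ee_pos: [0.5716, -0.2248, 0.2557]
ee_rot: [[0.997, 0.083, 0.001], [0.083, -0.997, 0.004], [0.001, -0.004, -1.0]]
contact_force: [-0.9, 6.2, 0.9]
gripper_width: 0.0133
gripper_force: 42.0
```

Call:
carry_out(fingers=[0,0,0,0,0,0,0,0,0,0,0,0,0,0,0,0,0,0,0,0], dp=[[0.02,0,-0.1],[0.04,0,-0.1],[0.04,0,-0.1],[0.05,0,-0.1],[0.05,0,-0.1],[0.05,0,-0.08],[0,0,0],[0,0,0],[0,0,0],[0,0,0],[0,0,0],[0,0,0],[0,0,0],[0,0,0],[0,0,0],[0,0,0],[0,0,0],[0,0,0],[0,0,0],[0,0,0]], roll=[0,0,0,0,0,0,0,0,0,0,0,0,0,0,0,0,0,0,0,0])

```text
t: 6.42
ee_pos: [0.5845, -0.2237, 0.2828]
ee_rot: [[0.997, 0.083, -0.0], [0.083, -0.997, 0.005], [0.0, -0.005, -1.0]]
contact_force: [1.7, 5.7, -5.8]
gripper_width: 0.0134
gripper_force: 39.9
```

Call:
carry_out(fingers=[0,0,0,0,0,0,0,0,0,0,0,0,0,0], dp=[[0,0,0],[0,0,0],[0,0,0],[0,0,0],[0,0,0],[0,0,0],[0,0,0],[0,0,0],[0,0,0],[0,0,0],[0,0,0],[0,0,0],[0,0,0],[0,0,0]], roll=[0,0,0,0,0,0,0,0,0,0,0,0,0,0])

```text
t: 8.18
ee_pos: [0.5845, -0.2236, 0.2828]
ee_rot: [[0.997, 0.083, -0.0], [0.083, -0.997, 0.005], [0.0, -0.005, -1.0]]
contact_force: [2.5, 5.9, -5.6]
gripper_width: 0.0138
gripper_force: 39.9
```

Run:
```python
from h import *
T,it=cap("top");S,is_=cap("side")
cv2.imwrite("pics/c2.png",np.hstack([cv2.resize(T[100:260,220:390],None,fx=2.3,fy=2.3),cv2.resize(S[100:260,190:360],None,fx=2.3,fy=2.3)]))
R=lambda a:np.array([[np.cos(a),-np.sin(a)],[np.sin(a),np.cos(a)]])
r=R(np.radians(4.66));t=np.array([.4804,-.0738]);W=lambda x,y,z:np.r_[r@[x,y]+t,z]
for a in(1.9,2.0):
  e=[W(.095-.12*np.cos(a),y,.172+.12*np.sin(a)) for y in(-.117,.117)];print(a,[proj(it,q).round(1) for q in e],[proj(is_,q).round(1) for q in e])
for n,im in(("T",T),("S",S)):print("red",n,[(b[0].tolist(),b[1]) for b in blobs(mask(im,*RED),30)])
```

```text
1.9 [array([349.3, 142.7]), array([256. , 147.3])] [array([248.7, 146.4]), array([220.9, 187.9])]
2.0 [array([348.8, 138.7]), array([255.8, 143.4])] [array([245.2, 147.1]), array([217. , 188.6])]
red T [([302.8, 147.1], [257, 138, 92, 33, 1120])]
red S [([233.9, 177.7], [216, 150, 42, 67, 770])]
```

View pics/c2.png

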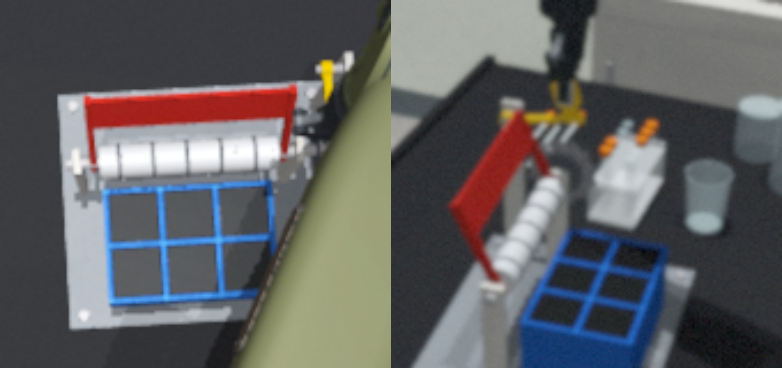

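Both views show the bar fully open (edge matches 2.0 rad) while the pawl is held up. I lower the pawl and release it.

Call:
carry_out(fingers=[0,0,0,0,0,0,0,0.5,0.5,0.5,0.5,0.5,0.5,0.5,0.5], dp=[[-0.05,0,0.08],[-0.05,0,0.1],[-0.05,0,0.1],[-0.04,0,0.1],[-0.04,0,0.1],[-0.02,0,0.06],[0,0,0],[0,0,0],[0,0,0],[0,0,0],[0,0,-0.5],[0,0,-0.9],[0,0,-0.9],[0,0,-0.7],[0,0,0]], roll=[0,0,0,0,0,0,0,0,0,0,0,0,0,0,0])

```text
t: 10.15
ee_pos: [0.5728, -0.2278, 0.4095]
ee_rot: [[0.997, 0.081, 0.006], [0.081, -0.997, -0.003], [0.006, 0.003, -1.0]]
contact_force: [0.8, -0.8, -0.3]
gripper_width: 0.0424
gripper_force: 0.0
```

```bash
cat >> h.py <<'E'
YAW=np.radians(4.66);r=np.array([[np.cos(YAW),-np.sin(YAW)],[np.sin(YAW),np.cos(YAW)]]);t0=np.array([.4804,-.0738])
W=lambda x,y,z:np.r_[r@[x,y]+t0,z]
def go(X):
    o=bot.get_obs();return (o["ee_rot"].T@(np.array(X)-o["ee_pos"])/.05).round(2)
def caps():
    T,it=cap("top");S,is_=cap("side");a=[b[0] for b in blobs(mask(T,*BLUE),60) if b[1][4]<240];b_=[b[0] for b in blobs(mask(S,*BLUE),80) if b[1][4]<400]
    for u in a:
        for v in b_:
            X,e=tri(it,u,is_,v)
            if e<.006 and .11<X[2]<.32: print("cap",u,v,X.round(4),round(e,4))
    return T,S
E
python3 - <<'E'
from h import *
caps()
m=mask(cap("side")[0],*YEL);m[:,:235]=0;print([(b[0].tolist(),b[1]) for b in blobs(m)])
print(go([.42,.245,.33]))
E
```

```text
cap [166.  171.3] [193.9 298.3] [0.561  0.3099 0.1371] 0.0003
cap [134.8 177.8] [183.2 327.3] [0.5412 0.3963 0.1363] 0.0016
cap [186.9 222.5] [258.4 295.6] [0.4198 0.2452 0.1378] 0.0001
cap [187.3 255.3] [294.4 304.8] [0.3294 0.2402 0.1367] 0.0002
[([266.3, 151.8], [250, 142, 25, 20, 231])]
[-2.26 -9.66  1.51]
```

Call:
carry_out(fingers=[0.8,0.8,0.8,0.8,0.8,0.8,0.8,0.8,0.8,0.8,0.8,0.8,0.8,0.8,0.8,0.8,0.8,0.8], dp=[[-0.19,-0.8,0],[-0.19,-0.8,0],[-0.19,-0.8,0],[-0.19,-0.8,0],[-0.19,-0.8,0],[-0.19,-0.8,0],[-0.19,-0.8,0],[-0.19,-0.8,0],[-0.19,-0.8,0],[-0.19,-0.8,0],[-0.19,-0.8,0],[-0.19,-0.8,0],[0,0,0.9],[0,0,0.9],[0,0,0.9],[0,0,0.9],[0,0,0.4],[0,0,0]], roll=[0,0,0,0,0,0,0,0,0,0,0,0,0,0,0,0,0,0])

```text
t: 12.55
ee_pos: [0.4219, 0.1367, 0.2141]
ee_rot: [[0.971, 0.235, -0.029], [0.237, -0.966, 0.1], [-0.005, -0.104, -0.995]]
contact_force: [0.2, 1.0, -0.3]
gripper_width: 0.0685
gripper_force: 0.0
```

Run:
```python
from h import *
caps();print(go([.42,.245,.116]))
```

```text
cap [166.  171.3] [193.9 298.2] [0.561  0.3099 0.1374] 0.0002
cap [134.9 177.9] [183.3 327.4] [0.541  0.3961 0.1359] 0.0017
cap [186.5 255.3] [294.3 304.6] [0.3293 0.2419 0.1392] 0.0003
[ 0.44 -1.9   2.21]
```

Call:
carry_out(fingers=[0.8,0.8,0.8], dp=[[0,0,0],[0,0,0],[0,0,0]], roll=[0,0,0])

```text
t: 13.02
ee_pos: [0.4238, 0.1367, 0.2158]
ee_rot: [[0.972, 0.235, -0.025], [0.236, -0.966, 0.1], [-0.0, -0.103, -0.995]]
contact_force: [0.2, 0.8, 0.6]
gripper_width: 0.0679
gripper_force: 0.0
```

Run:
```python
from h import *
o=bot.get_obs();print(o["qpos"].round(1),o["effort"].round(1),o["torque"].round(2));print(go([.42,.245,.116]))
```

```text
[ 13.6   7.5 -20.1  62.4   5.9 179.9] [  0.  -32.6  24.9   0.    0.4   0. ] [-0.08 -0.06 -0.04]
[ 0.44 -1.9   2.2 ]
```

Call:
carry_out(fingers=[0.8,0.8,0.8,0.8,0.8,0.8,0.8,0.8,0.8,0.8,0.8,0.8,0.8,0.8,0.8,0.8,0.8,0.8,0.8,0.8], dp=[[0,0,0],[0,0,0],[0,0,0],[0,0,0],[0,0,0],[0,0,0],[0,0,0],[0,0,0],[0,0,0],[0,0,0],[0,0,0],[0,0,0],[0,0,0],[0,0,0],[0,0,0],[0,0,0],[0,0,0],[0,0,0],[0,0,0],[0,0,0]], roll=[-1,-1,-1,-1,-1,-1,-1,-1,-1,-1,-1,-1,-1,-1,-1,-1,-1,-1,-1,-1])

```text
t: 15.52
ee_pos: [0.4236, 0.1367, 0.2154]
ee_rot: [[-0.065, 0.998, -0.025], [0.993, 0.067, 0.1], [0.102, -0.019, -0.995]]
contact_force: [-0.4, 0.3, -0.1]
gripper_width: 0.0683
gripper_force: 0.0
```

Call:
carry_out(fingers=[0.8,0.8,0.8,0.8,0.8,0.8,0.8,0.8,0.8,0.8,0.8,0.8,0.8,0.8,0.8,0.8,0.8,0.8,0.8,0.8], dp=[[0,0,0],[0,0,0],[0,0,0],[0,0,0],[0,0,0],[0,0,0],[0,0,0],[0,0,0],[0,0,0],[0,0,0],[0,0,0],[0,0,0],[0,0,0],[0,0,0],[0,0,0],[0,0,0],[0,0,0],[0,0,0],[0,0,0],[0,0,0]], roll=[-1,-1,-1,-1,-1,-1,-1,-1,-1,-1,-1,-1,-1,-1,-1,-1,-1,-1,-1,-1])

```text
t: 18.02
ee_pos: [0.4236, 0.1367, 0.2155]
ee_rot: [[-0.994, 0.109, -0.025], [0.106, 0.989, 0.1], [0.036, 0.097, -0.995]]
contact_force: [0.2, -0.3, -0.2]
gripper_width: 0.0683
gripper_force: 0.0
```

Run:
```python
from h import *
o=bot.get_obs();print(o["t"],o["qpos"].round(1),o["ee_rot"].round(3),o["ee_pos"]);print(go([.42,.245,.2]))
```

```text
18.025 [ 13.6   7.5 -20.1  62.4   5.9  19.8] [[-0.994  0.109 -0.025]
 [ 0.106  0.989  0.1  ]
 [ 0.036  0.097 -0.995]] [0.42357521 0.13666488 0.21545125]
[0.29 2.11 0.53]
```

J6 had reached its 180° limit, which left the tool about 6° tilted. I'll undo the tilt by saturating it the mirrored way at −180°.

Call:
carry_out(fingers=[0.8,0.8,0.8,0.8,0.8,0.8,0.8,0.8,0.8,0.8,0.8,0.8,0.8,0.8,0.8,0.8,0.8,0.8,0.8,0.8], dp=[[0,0,-0.05],[0,0,-0.05],[0,0,-0.05],[0,0,-0.05],[0,0,-0.05],[0,0,-0.05],[0,0,-0.05],[0,0,-0.05],[0,0,-0.05],[0,0,-0.05],[0,0,-0.05],[0,0,-0.05],[0,0,-0.05],[0,0,-0.05],[0,0,-0.05],[0,0,-0.05],[0,0,-0.05],[0,0,-0.05],[0,0,-0.05],[0,0,-0.05]], roll=[-1,-1,-1,-1,-1,-1,-1,-1,-1,-1,-1,-1,-1,-1,-1,-1,-1,-1,-1,-1])

```text
t: 20.52
ee_pos: [0.4248, 0.1316, 0.2653]
ee_rot: [[-0.28, -0.96, -0.025], [-0.956, 0.276, 0.1], [-0.089, 0.052, -0.995]]
contact_force: [-0.9, -0.7, 0.1]
gripper_width: 0.0685
gripper_force: 0.0
```

Call:
carry_out(fingers=[0.8,0.8,0.8,0.8,0.8,0.8,0.8,0.8,0.8,0.8,0.8,0.8,0.8,0.8,0.8,0.8,0.8,0.8,0.8,0.8], dp=[[0,0,-0.05],[0,0,-0.05],[0,0,-0.05],[0,0,-0.05],[0,0,-0.05],[0,0,-0.05],[0,0,-0.05],[0,0,-0.05],[0,0,-0.05],[0,0,-0.05],[0,0,-0.05],[0,0,-0.05],[0,0,-0.05],[0,0,-0.05],[0,0,-0.05],[0,0,-0.05],[0,0,-0.05],[0,0,-0.05],[0,0,-0.05],[0,0,-0.05]], roll=[-1,-1,-1,-1,-1,-1,-1,-1,-1,-1,-1,-1,-1,-1,-1,-1,-1,-1,-1,-1])

```text
t: 23.02
ee_pos: [0.4261, 0.1266, 0.315]
ee_rot: [[0.896, -0.442, -0.025], [-0.438, -0.893, 0.1], [-0.067, -0.079, -0.995]]
contact_force: [-0.1, 0.4, 0.2]
gripper_width: 0.0686
gripper_force: 0.0
```

Call:
carry_out(fingers=[0.8,0.8,0.8,0.8,0.8,0.8,0.8,0.8,0.8,0.8,0.8], dp=[[0,0,0],[0,0,0],[0,0,0],[0,0,0],[0,0,0],[0,0,0],[0,0,0],[0,0,0],[0,0,0],[0,0,0],[0,0,0]], roll=[-1,-1,-1,-1,-1,-1,-1,-1,-1,-0.8,0])

```text
t: 24.4
ee_pos: [0.4254, 0.1294, 0.3149]
ee_rot: [[0.976, 0.218, -0.025], [0.22, -0.971, 0.098], [-0.002, -0.101, -0.995]]
contact_force: [-0.3, -0.7, -0.2]
gripper_width: 0.0685
gripper_force: 0.0
```

Run:
```python
from h import *
o=bot.get_obs();print(o["t"],o["qpos"].round(2),o["ee_rot"].round(3),o["ee_pos"])
```

```text
24.4 [  12.75    5.56   -7.51   77.07    5.8  -179.94] [[ 0.976  0.218 -0.025]
 [ 0.22  -0.971  0.098]
 [-0.002 -0.101 -0.995]] [0.42544923 0.1294079  0.31487273]
```

Call:
carry_out(fingers=[0.8,0.8,0.8], dp=[[-0.15,0.8,0],[-0.15,0.8,0],[0,0,0]], roll=[0,0,0])

```text
t: 24.78
ee_pos: [0.4184, 0.0905, 0.3072]
ee_rot: [[0.986, 0.164, -0.014], [0.164, -0.985, 0.061], [-0.004, -0.063, -0.998]]
contact_force: [-0.7, -0.2, -0.3]
gripper_width: 0.0682
gripper_force: 0.0
```

Run:
```python
from h import *
o=bot.get_obs();print(o["t"],o["qpos"].round(2),o["ee_rot"].round(3),o["ee_pos"])
```

```text
24.775 [   9.5     4.09  -10.15   75.99    3.61 -179.95] [[ 0.986  0.164 -0.014]
 [ 0.164 -0.985  0.061]
 [-0.004 -0.063 -0.998]] [0.41844138 0.09048249 0.30715222]
```

Call:
carry_out(fingers=[0.8,0.8,0.8,0.8,0.8], dp=[[-0.1,0.8,0],[-0.1,0.8,0],[-0.1,0.8,0],[0,0.25,0],[0,0,0]], roll=[0,0,0,0,0])

```text
t: 25.4
ee_pos: [0.4142, 0.0326, 0.3021]
ee_rot: [[0.997, 0.078, -0.003], [0.078, -0.997, -0.001], [-0.003, 0.0, -1.0]]
contact_force: [-0.4, 0.0, 0.1]
gripper_width: 0.0687
gripper_force: 0.0
```

Run:
```python
from h import *
o=bot.get_obs();print(o["t"],o["qpos"].round(2),o["ee_rot"].round(3),o["ee_pos"])
```

```text
25.4 [ 4.5200e+00  2.8900e+00 -1.2100e+01  7.5210e+01 -2.0000e-02 -1.7994e+02] [[ 0.997  0.078 -0.003]
 [ 0.078 -0.997 -0.001]
 [-0.003  0.    -1.   ]] [0.41417222 0.03261052 0.30211576]
```

Call:
carry_out(fingers=[0.8,0.8,0.8,0.8,0.8,0.8,0.8,0.8,0.8,0.8,0.8,0.8,0.8,0.8,0.8,0.8,0.8,0.8,0.8,0.8], dp=[[0,0,0],[0,0,0],[0,0,0],[0,0,0],[0,0,0],[0,0,0],[0,0,0],[0,0,0],[0,0,0],[0,0,0],[0,0,0],[0,0,0],[0,0,0],[0,0,0],[0,0,0],[0,0,0],[0,0,0],[0,0,0],[0,0,0],[0,0,0]], roll=[1,1,1,1,1,1,1,1,1,1,1,1,1,1,1,1,1,1,1,1])

```text
t: 27.9
ee_pos: [0.4142, 0.0333, 0.3021]
ee_rot: [[0.249, -0.969, -0.004], [-0.969, -0.249, -0.0], [-0.0, 0.004, -1.0]]
contact_force: [-0.0, 0.1, -0.3]
gripper_width: 0.0683
gripper_force: 0.0
```

Call:
carry_out(fingers=[0.8,0.8,0.8,0.8,0.8,0.8,0.8,0.8,0.8,0.8,0.8,0.8,0.8,0.8,0.8,0.8,0.8,0.8,0.8,0.8], dp=[[0,0,0],[0,0,0],[0,0,0],[0,0,0],[0,0,0],[0,0,0],[0,0,0],[0,0,0],[0,0,0],[0,0,0],[0,0,0],[0,0,0],[0,0,0],[0,0,0],[0,0,0],[0,0,0],[0,0,0],[0,0,0],[0,0,0],[0,0,0]], roll=[1,1,1,1,1,1,1,1,1,1,1,1,1,1,1,1,1,1,1,1])

```text
t: 30.4
ee_pos: [0.4142, 0.0333, 0.302]
ee_rot: [[-0.911, -0.413, -0.004], [-0.413, 0.911, -0.0], [0.004, 0.001, -1.0]]
contact_force: [-0.0, 0.3, -0.2]
gripper_width: 0.0683
gripper_force: 0.0
```

Call:
carry_out(fingers=[0.8,0.8,0.8,0.8,0.8,0.8], dp=[[0,0,0],[0,0,0],[0,0,0],[0,0,0],[0,0,0],[0,0,0]], roll=[1,1,1,1,0.95,0])

```text
t: 31.15
ee_pos: [0.4142, 0.0332, 0.302]
ee_rot: [[-0.997, -0.083, -0.004], [-0.083, 0.997, -0.001], [0.004, -0.0, -1.0]]
contact_force: [-0.2, -0.5, -0.4]
gripper_width: 0.0686
gripper_force: 0.0
```

Run:
```python
from h import *
caps()
o=bot.get_obs();print(o["t"],o["qpos"].round(2),o["ee_rot"].round(3),o["ee_pos"]);print(go([.42,.245,.302]),go([.561,.31,.302]),go([.541,.396,.302]))
```

```text
cap [166.  171.3] [193.9 298.3] [0.561  0.3099 0.1371] 0.0003
cap [134.8 177.8] [183.3 327.4] [0.5411 0.3963 0.1361] 0.0013
cap [186.9 222.4] [258.2 295.7] [0.4202 0.2453 0.1374] 0.0003
cap [187.3 255.4] [294.5 304.7] [0.3292 0.2401 0.1371] 0.0001
31.25 [ 4.590e+00  2.900e+00 -1.210e+01  7.522e+01 -2.000e-02 -2.000e-01] [[-0.996 -0.084 -0.004]
 [-0.084  0.997 -0.001]
 [ 0.004 -0.    -1.   ]] [0.41412634 0.03310965 0.30203162]
[-0.47  4.21 -0.  ] [-3.39  5.27 -0.01] [-3.13  7.02 -0.01]
```

Call:
carry_out(fingers=[0.8,0.8,0.8,0.8,0.8,0.8,0.8,0.8,0.8,0.8,0.8,0.8,0.8,0,0,0,0,0], dp=[[-0.08,0.7,0],[-0.08,0.7,0],[-0.08,0.7,0],[-0.08,0.7,0],[-0.08,0.7,0],[-0.08,0.7,0],[0,0,0.62],[0,0,0.62],[0,0,0.62],[0,0,0.62],[0,0,0.62],[0,0,0.62],[0,0,0],[0,0,0],[0,0,0],[0,0,0],[0,0,0],[0,0,0]], roll=[0,0,0,0,0,0,0,0,0,0,0,0,0,0,0,0,0,0], newtons=40)

```text
t: 33.5
ee_pos: [0.4212, 0.2447, 0.1175]
ee_rot: [[-0.997, -0.082, -0.001], [-0.082, 0.997, 0.001], [0.001, 0.001, -1.0]]
contact_force: [-0.9, -1.3, 7.1]
gripper_width: 0.033
gripper_force: 40.2
```

Run:
```python
from h import *
print(go([.42,.245,.118]), go([*bot.get_obs()["ee_pos"][:2],.30]))
p=bot.get_obs()["ee_pos"]
for k,(x,y) in enumerate([(-.034,-.068),(-.034,0),(-.034,.068),(.034,-.068),(.034,0),(.034,.068)]): print(k,W(x+.0015,y,0),go(W(x+.0015,y,p[2])))
```

```text
[ 0.02  0.01 -0.01] [ 0.    0.   -3.65]
0 [ 0.45353194 -0.1442156   0.        ] [-0.01 -7.8  -0.01]
1 [ 0.44800743 -0.07644039  0.        ] [-0.01 -6.44 -0.01]
2 [ 0.44248293 -0.00866517  0.        ] [-0.01 -5.08 -0.01]
3 [ 0.52130715 -0.1386911   0.        ] [-1.37 -7.81 -0.01]
4 [ 0.51578265 -0.07091588  0.        ] [-1.37 -6.45 -0.01]
5 [ 0.51025815 -0.00314067  0.        ] [-1.37 -5.09 -0.01]
```

Call:
carry_out(fingers=[0,0,0,0,0,0,0,0,0,0,0,0,0,0,0,0], dp=[[0,0,-0.3],[0,0,-0.7],[0,0,-0.7],[0,0,-0.7],[0,0,-0.7],[0,0,-0.3],[0,-0.3,0],[0,-0.6,0],[0,-0.7,0],[0,-0.7,0],[0,-0.7,0],[0,-0.7,0],[0,-0.6,0],[0,-0.5,0],[0,-0.28,0],[0,0,0]], roll=[0,0,0,0,0,0,0,0,0,0,0,0,0,0,0,0])

```text
t: 35.5
ee_pos: [0.4408, -0.0098, 0.2852]
ee_rot: [[-0.997, -0.08, -0.005], [-0.08, 0.997, -0.0], [0.005, -0.0, -1.0]]
contact_force: [-0.2, 0.0, -2.7]
gripper_width: 0.0327
gripper_force: 40.7
```

Run:
```python
from h import *
T,S=caps()
o=bot.get_obs();print(o["ee_rot"].round(3),go(W(-.0325,.068,.29)),go(W(-.0325,.068,.1315)))
cv2.imwrite("pics/c3.png",np.hstack([cv2.resize(T[140:260,220:370],None,fx=2.6,fy=2.6),cv2.resize(S[150:270,220:370],None,fx=2.6,fy=2.6)]))
```

```text
cap [166.  171.3] [193.8 298.2] [0.5611 0.3099 0.1374] 0.0
cap [134.9 177.9] [183.3 327.4] [0.541  0.3961 0.1359] 0.0017
cap [187.3 255.4] [294.4 304.9] [0.3293 0.2403 0.1365] 0.0001
[[-0.997 -0.082 -0.005]
 [-0.082  0.997 -0.   ]
 [ 0.005  0.    -1.   ]] [-0.03 -0.   -0.09] [-0.04 -0.    3.08]
```

View pics/c3.png

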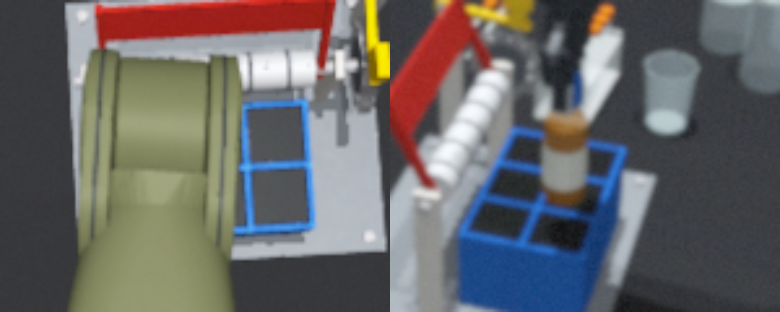

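The bottle hangs upright over cell 2 in the side view, so I lower it and feel for a jar.

Call:
carry_out(fingers=[0,0,0,0,0,0,0,0,0,0,0], dp=[[-0.03,0,0.2],[0,0,0.4],[0,0,0.4],[0,0,0.4],[0,0,0.3],[0,0,0.2],[0,0,0.13],[0,0,0.08],[0,0,0.08],[0,0,0.08],[0,0,0]], roll=[0,0,0,0,0,0,0,0,0,0,0])

```text
t: 36.98
ee_pos: [0.4424, -0.009, 0.1722]
ee_rot: [[-0.997, -0.082, -0.004], [-0.082, 0.997, -0.001], [0.004, -0.0, -1.0]]
contact_force: [0.2, -0.5, -3.2]
gripper_width: 0.0327
gripper_force: 40.8
```

Call:
carry_out(fingers=[0,0,0,0,0,0,0,0], dp=[[0,0,0.1],[0,0,0.2],[0,0,0.2],[0,0,0.12],[0,0,0.08],[0,0,0.06],[0,0,0.04],[0,0,0]], roll=[0,0,0,0,0,0,0,0])

```text
t: 37.98
ee_pos: [0.4424, -0.009, 0.1324]
ee_rot: [[-0.997, -0.082, -0.004], [-0.082, 0.997, -0.001], [0.004, -0.001, -1.0]]
contact_force: [-0.1, -0.2, -2.9]
gripper_width: 0.0331
gripper_force: 40.8
```

Call:
carry_out(fingers=[0,0,0.6,0.6,0.6,0.6,0.6,0.6,0.6,0.8,0.8,0.8], dp=[[0,0,0.03],[0,0,0],[0,0,0],[0,0,0],[0,0,0],[0,0,-0.3],[0,0,-0.7],[0,0,-0.8],[0,0,-0.8],[0,0,-0.5],[0,0,-0.3],[0,0,0]], roll=[0,0,0,0,0,0,0,0,0,0,0,0])

```text
t: 39.48
ee_pos: [0.4438, -0.0089, 0.3019]
ee_rot: [[-0.997, -0.082, -0.001], [-0.082, 0.997, -0.001], [0.001, -0.001, -1.0]]
contact_force: [-0.9, -0.5, 0.3]
gripper_width: 0.0687
gripper_force: 0.0
```

Run:
```python
from h import *
T,S=caps()
print(go([.561,.31,.302]),go([.561,.31,.1165]))
```

```text
cap [166.  171.3] [193.9 298.3] [0.561  0.3099 0.1371] 0.0003
cap [134.9 177.9] [183.2 327.4] [0.5411 0.3962 0.1358] 0.0019
cap [187.3 255.4] [294.3 304.9] [0.3294 0.2403 0.1365] 0.0003
[-2.88  6.16 -0.05] [-2.9   6.16  3.66]
```

Call:
carry_out(fingers=[0.75,0.75,0.75,0.75,0.75,0.75,0.75,0.75,0.75,0.75,0.75,0.75,0.75,0.75,0.75,0.75,0.75], dp=[[0,0.5,0],[-0.2,0.7,0],[-0.35,0.7,0],[-0.35,0.7,0],[-0.4,0.7,0],[-0.4,0.7,0],[-0.4,0.7,0],[-0.4,0.7,0],[-0.25,0.5,0],[-0.13,0.26,0],[0,0,0.4],[0,0,0.7],[0,0,0.8],[0,0,0.8],[0,0,0.6],[0,0,0.36],[0,0,0]], roll=[0,0,0,0,0,0,0,0,0,0,0,0,0,0,0,0,0])

```text
t: 41.7
ee_pos: [0.5588, 0.3082, 0.1151]
ee_rot: [[-0.997, -0.081, -0.008], [-0.081, 0.997, -0.003], [0.008, -0.003, -1.0]]
contact_force: [0.9, -0.4, 0.1]
gripper_width: 0.0635
gripper_force: 0.0
```

Call:
carry_out(fingers=[0,0,0,0,0,0,0,0,0,0,0,0], dp=[[0,0,0],[0,0,0],[0,0,0],[0,0,0],[0,0,0],[0,0,-0.3],[0,0,-0.7],[0,0,-0.7],[0,0,-0.7],[0,0,-0.7],[0,0,-0.3],[0,0,0]], roll=[0,0,0,0,0,0,0,0,0,0,0,0])

```text
t: 43.2
ee_pos: [0.5616, 0.3103, 0.2888]
ee_rot: [[-0.997, -0.082, -0.002], [-0.082, 0.997, 0.001], [0.002, 0.001, -1.0]]
contact_force: [-0.3, 0.9, -2.1]
gripper_width: 0.0328
gripper_force: 40.3
```

Run:
```python
from h import *
T,S=caps();o=bot.get_obs();print(o["ee_rot"].round(3),o["qpos"].round(1))
print(go(W(-.0325,0,.285)))
```

```text
[[-0.997 -0.082 -0.005]
 [-0.082  0.997 -0.001]
 [ 0.005 -0.001 -1.   ]] [28.9 26.4 17.7 81.6  0.1 24.2]
[ 2.88 -7.51  0.05]
```

Call:
carry_out(fingers=[0,0,0,0,0,0,0,0,0,0,0,0,0,0], dp=[[0.1,-0.3,-0.2],[0.2,-0.5,-0.2],[0.26,-0.68,0],[0.26,-0.68,0],[0.26,-0.68,0],[0.26,-0.68,0],[0.26,-0.68,0],[0.26,-0.68,0],[0.26,-0.68,0],[0.26,-0.68,0],[0.25,-0.65,0],[0.17,-0.4,0],[0.08,-0.22,0],[0,0,0]], roll=[0,0,0,0,0,0,0,0,0,0,0,0,0,0])

```text
t: 45.05
ee_pos: [0.4479, -0.0769, 0.3084]
ee_rot: [[-0.997, -0.08, -0.003], [-0.08, 0.997, -0.001], [0.003, -0.0, -1.0]]
contact_force: [0.1, 0.4, -2.9]
gripper_width: 0.0331
gripper_force: 40.3
```

Run:
```python
from h import *
T,S=caps();o=bot.get_obs();print(o["ee_rot"].round(3),o["contact_force"])
print(go(W(-.0325,0,.1165+.055)),go(W(-.0325,0,.1305)))
```

```text
cap [134.8 177.8] [183.7 327.2] [0.5406 0.396  0.1367] 0.0005
cap [187.3 255.4] [294.4 304.8] [0.3293 0.2402 0.1368] 0.0001
[[-0.997 -0.082 -0.003]
 [-0.082  0.997 -0.   ]
 [ 0.003 -0.    -1.   ]] [-0.00687089  0.51340176 -1.74200289]
[ 0.   -0.01  2.73] [-0.   -0.01  3.55]
```

Call:
carry_out(fingers=[0,0,0,0,0,0,0,0,0,0,0], dp=[[0,0,0.3],[0,0,0.5],[0,0,0.5],[0,0,0.5],[0,0,0.4],[0,0,0.2],[0,0,0.1],[0,0,0.08],[0,0,0.08],[0,0,0.08],[0,0,0]], roll=[0,0,0,0,0,0,0,0,0,0,0])

```text
t: 46.52
ee_pos: [0.4479, -0.0763, 0.1708]
ee_rot: [[-0.997, -0.082, -0.004], [-0.082, 0.997, -0.001], [0.004, -0.0, -1.0]]
contact_force: [-0.0, 0.5, -1.6]
gripper_width: 0.0329
gripper_force: 40.5
```

Call:
carry_out(fingers=[0,0,0], dp=[[0,0,0.06],[0,0,0.06],[0,0,0]], roll=[0,0,0])

```text
t: 46.9
ee_pos: [0.4478, -0.0762, 0.1647]
ee_rot: [[-0.997, -0.082, -0.004], [-0.082, 0.997, -0.001], [0.004, -0.0, -1.0]]
contact_force: [1.2, 0.5, -2.2]
gripper_width: 0.0331
gripper_force: 40.5
```

Call:
carry_out(fingers=[0,0,0,0,0,0,0,0,0.6,0.6,0.6,0.6,0.6,0.6,0.6,0.6,0.6,0.6], dp=[[0,0,0.1],[0,0,0.2],[0,0,0.15],[0,0,0.1],[0,0,0.06],[0,0,0.04],[0,0,0.03],[0,0,0],[0,0,0],[0,0,0],[0,0,0],[0,0,-0.3],[0,0,-0.7],[0,0,-0.8],[0,0,-0.8],[0,0,-0.5],[0,0,-0.3],[0,0,0]], roll=[0,0,0,0,0,0,0,0,0,0,0,0,0,0,0,0,0,0])

```text
t: 49.15
ee_pos: [0.4493, -0.0763, 0.3019]
ee_rot: [[-0.997, -0.082, -0.001], [-0.082, 0.997, -0.001], [0.002, -0.001, -1.0]]
contact_force: [-0.2, 0.5, -0.1]
gripper_width: 0.0511
gripper_force: 0.0
```

Run:
```python
from h import *
T,S=caps()
print(go([.541,.396,.302]),go([.541,.396,.1165]))
```

```text
cap [134.9 177.9] [183.7 327.2] [0.5405 0.3958 0.1365] 0.0009
cap [187.3 255.4] [294.3 304.9] [0.3294 0.2403 0.1365] 0.0003
[-2.62  9.26 -0.05] [-2.64  9.26  3.66]
```

Call:
carry_out(fingers=[0.75,0.75,0.75,0.75,0.75,0.75,0.75,0.75,0.75,0.75,0.75,0.75,0.75,0.75,0.75], dp=[[0,0.5,0],[-0.1,0.7,0],[-0.2,0.7,0],[-0.2,0.7,0],[-0.2,0.7,0],[-0.2,0.7,0],[-0.22,0.7,0],[-0.22,0.7,0],[-0.22,0.7,0],[-0.22,0.7,0],[-0.22,0.7,0],[-0.22,0.7,0],[-0.22,0.6,0],[-0.18,0.46,0],[0,0,0]], roll=[0,0,0,0,0,0,0,0,0,0,0,0,0,0,0])

```text
t: 51.12
ee_pos: [0.5409, 0.3972, 0.2976]
ee_rot: [[-0.996, -0.084, -0.006], [-0.084, 0.996, -0.003], [0.007, -0.002, -1.0]]
contact_force: [-0.5, -0.1, 0.0]
gripper_width: 0.0638
gripper_force: 0.0
```

Run:
```python
from h import *
T,S=caps();o=bot.get_obs();print(o["ee_rot"].round(3),o["qpos"].round(1))
print(go([.541,.396,.1165]))
```

```text
cap [134.9 177.8] [183.6 327.4] [0.5408 0.396  0.1359] 0.0007
cap [187.3 255.3] [294.5 305.3] [0.3292 0.2404 0.1353] 0.0005
[[-0.997 -0.082 -0.006]
 [-0.082  0.997 -0.003]
 [ 0.006 -0.002 -1.   ]] [36.1 29.9 25.5 85.9  0.1 31.4]
[-0.03  0.02  3.65]
```

Grasp the third bottle, lift it and carry it towards cell 0.

Call:
carry_out(fingers=[0.75,0.75,0.75,0.75,0.75,0.75,0.75,0,0,0,0,0,0,0,0,0,0,0,0], dp=[[0,0,0.4],[0,0,0.7],[0,0,0.8],[0,0,0.8],[0,0,0.6],[0,0,0.35],[0,0,0],[0,0,0],[0,0,0],[0,0,0],[0,0,0],[0,0,0],[0,0,-0.3],[0,0,-0.7],[0,0,-0.7],[0,0,-0.8],[0,0,-0.8],[0,0,-0.6],[0,0,0]], roll=[0,0,0,0,0,0,0,0,0,0,0,0,0,0,0,0,0,0,0])

```text
t: 53.6
ee_pos: [0.5421, 0.397, 0.3157]
ee_rot: [[-0.997, -0.082, 0.001], [-0.082, 0.997, 0.003], [-0.001, 0.003, -1.0]]
contact_force: [1.0, 0.3, -2.5]
gripper_width: 0.0328
gripper_force: 40.4
```

Run:
```python
from h import *
o=bot.get_obs();print(o["ee_rot"].round(3),o["qpos"].round(1))
print(go(W(-.0325,-.068,.31)))
```

```text
[[-0.997 -0.082  0.001]
 [-0.082  0.997  0.003]
 [-0.001  0.003 -1.   ]] [36.2 30.  28.  87.9  0.1 31.4]
[  2.65 -10.64   0.08]
```

Call:
carry_out(fingers=[0,0,0,0,0,0,0,0,0,0,0,0,0,0,0,0,0,0,0], dp=[[0.05,-0.3,0],[0.1,-0.5,0],[0.2,-0.68,0],[0.2,-0.68,0],[0.2,-0.68,0],[0.2,-0.68,0],[0.2,-0.68,0],[0.2,-0.68,0],[0.2,-0.68,0],[0.2,-0.68,0],[0.2,-0.68,0],[0.2,-0.68,0],[0.2,-0.68,0],[0.2,-0.68,0],[0.1,-0.68,0],[0.1,-0.5,0],[0.05,-0.3,0],[0,-0.2,0],[0,0,0]], roll=[0,0,0,0,0,0,0,0,0,0,0,0,0,0,0,0,0,0,0])

```text
t: 55.98
ee_pos: [0.4451, -0.1457, 0.313]
ee_rot: [[-0.997, -0.081, -0.005], [-0.081, 0.997, -0.0], [0.005, 0.0, -1.0]]
contact_force: [-0.0, -0.1, -3.4]
gripper_width: 0.0331
gripper_force: 40.5
```

Run:
```python
from h import *
caps();o=bot.get_obs();print(o["ee_rot"].round(3),o["contact_force"])
print(go(W(-.0325,-.068,.1165+.055)),go(W(-.0325,-.068,.1305)))
```

```text
cap [187.3 255.4] [294.3 304.8] [0.3294 0.2403 0.1367] 0.0003
[[-0.997 -0.083 -0.004]
 [-0.083  0.997 -0.   ]
 [ 0.004  0.    -1.   ]] [-0.5521853   0.07762966 -2.22043095]
[-0.18  0.    2.84] [-0.18  0.    3.66]
```

Call:
carry_out(fingers=[0,0,0,0,0,0,0,0,0,0,0,0], dp=[[-0.18,0,0],[0,0,0.3],[0,0,0.5],[0,0,0.5],[0,0,0.5],[0,0,0.4],[0,0,0.3],[0,0,0.1],[0,0,0.08],[0,0,0.08],[0,0,0.08],[0,0,0]], roll=[0,0,0,0,0,0,0,0,0,0,0,0])

```text
t: 57.58
ee_pos: [0.4536, -0.145, 0.1713]
ee_rot: [[-0.997, -0.082, -0.004], [-0.082, 0.997, -0.001], [0.004, -0.0, -1.0]]
contact_force: [0.8, 0.0, -2.0]
gripper_width: 0.033
gripper_force: 40.5
```

Call:
carry_out(fingers=[0,0,0], dp=[[0,0,0.06],[0,0,0.06],[0,0,0]], roll=[0,0,0])

```text
t: 57.95
ee_pos: [0.4535, -0.145, 0.1652]
ee_rot: [[-0.997, -0.082, -0.004], [-0.082, 0.997, -0.001], [0.004, -0.0, -1.0]]
contact_force: [1.1, 0.1, -3.0]
gripper_width: 0.0328
gripper_force: 40.5
```

Call:
carry_out(fingers=[0,0,0,0,0,0,0,0,0.6,0.6,0.6,0.6,0.6,0.6,0.6,0.6,0.6,0.6,0.6], dp=[[0,0,0.1],[0,0,0.2],[0,0,0.15],[0,0,0.1],[0,0,0.06],[0,0,0.04],[0,0,0.04],[0,0,0],[0,0,0],[0,0,0],[0,0,0],[0,0,-0.3],[0,0,-0.7],[0,0,-0.8],[0,0,-0.8],[0,0,-0.8],[0,0,-0.8],[0,0,-0.8],[0,0,0]], roll=[0,0,0,0,0,0,0,0,0,0,0,0,0,0,0,0,0,0,0])

```text
t: 60.32
ee_pos: [0.456, -0.1454, 0.3839]
ee_rot: [[-0.997, -0.082, 0.002], [-0.082, 0.997, -0.003], [-0.002, -0.003, -1.0]]
contact_force: [0.1, 0.2, -0.4]
gripper_width: 0.0511
gripper_force: 0.0
```

Run:
```python
from h import *
T,S=caps();o=bot.get_obs();print(o["ee_pos"],o["ee_rot"].round(3),o["qpos"].round(1))
cv2.imwrite("pics/c4.png",np.hstack([cv2.resize(T[100:270,220:390],None,fx=2.3,fy=2.3),cv2.resize(S[130:300,190:360],None,fx=2.3,fy=2.3)]))
```

```text
cap [187.3 255.4] [294.3 304.8] [0.3294 0.2403 0.1367] 0.0003
[ 0.45468812 -0.14493073  0.38065128] [[-0.997 -0.082 -0.004]
 [-0.082  0.997 -0.001]
 [ 0.004 -0.001 -1.   ]] [-17.6   9.2   6.7  87.7  -0.1 -22.3]
```

View pics/c4.png

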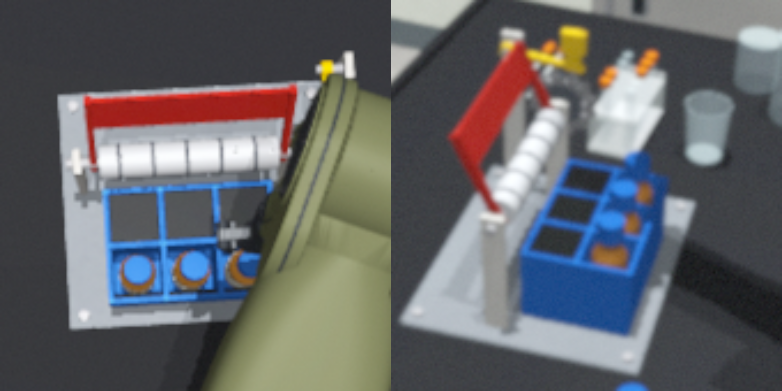

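The top view shows bottles standing in all three front cells, and the side view shows three caps above the front row. The bar is still open and the pawl is down, so next I close the bar. I move behind it with the fingers shut.

Run:
```python
from h import *
print("above",go(W(.185,0,.38)),"down",(.38-.255)/.05)
P=[(.185,.255)]
for a in (1.9,1.75,1.57): P.append((.095-.12*np.cos(a)+.003*np.sin(a)+.011,.255))
for a in (1.4,1.2,1.0,.8,.6,.45,.3,.15,.05,0.): 
    rho=.1; P.append((.095-rho*np.cos(a)+.003*np.sin(a)+.011,min(.255,.172+rho*np.sin(a)+.003*np.cos(a))))
P=np.array(P);d=np.diff(P,axis=0)/.05
for p,q in zip(P[1:],d):print(p.round(3),"dx_tool",-q[0].round(2),"dz_tool",-q[1].round(2))
```

```text
above [-4.33  1.37 -0.  ] down 2.5
[0.148 0.255] dx_tool 0.75 dz_tool -0.0
[0.13  0.255] dx_tool 0.35 dz_tool -0.0
[0.109 0.255] dx_tool 0.43 dz_tool -0.0
[0.092 0.255] dx_tool 0.34 dz_tool -0.0
[0.073 0.255] dx_tool 0.39 dz_tool -0.0
[0.054 0.255] dx_tool 0.36 dz_tool -0.0
[0.038 0.246] dx_tool 0.32 dz_tool 0.18
[0.025 0.231] dx_tool 0.27 dz_tool 0.3
[0.017 0.218] dx_tool 0.16 dz_tool 0.25
[0.011 0.204] dx_tool 0.12 dz_tool 0.28
[0.008 0.19 ] dx_tool 0.08 dz_tool 0.29
[0.006 0.18 ] dx_tool 0.03 dz_tool 0.2
[0.006 0.175] dx_tool 0.01 dz_tool 0.1
```

Call:
carry_out(fingers=[0,0,0,0,0,0,0,0,0,0,0,0,0,0,0,0,0], dp=[[0,0.4,0],[-0.2,0.5,0],[-0.5,0.47,0],[-0.6,0,0],[-0.6,0,0],[-0.6,0,0],[-0.6,0,0],[-0.6,0,0],[-0.45,0,0],[-0.18,0,0],[0,0,0],[0,0,0.3],[0,0,0.6],[0,0,0.6],[0,0,0.6],[0,0,0.4],[0,0,0]], roll=[0,0,0,0,0,0,0,0,0,0,0,0,0,0,0,0,0])

```text
t: 62.55
ee_pos: [0.6618, -0.0589, 0.2528]
ee_rot: [[-0.997, -0.082, -0.009], [-0.082, 0.997, -0.0], [0.009, 0.0, -1.0]]
contact_force: [-1.1, -0.5, 0.5]
gripper_width: -0.0001
gripper_force: 0.0
```

Run:
```python
from h import *
o=bot.get_obs();print(r.T@(o["ee_pos"][:2]-t0),o["ee_pos"][2],o["ee_rot"].round(3),o["qpos"].round(1),o["contact_force"].round(1))
T,_=cap("top");S,_=cap("side")
for n,im in(("T",T),("S",S)):print("red",n,[(b[0].tolist(),b[1]) for b in blobs(mask(im,*RED),30)])
```

```text
[1.82041238e-01 1.24489695e-04] 0.25276679234672195 [[-0.997 -0.082 -0.009]
 [-0.082  0.997 -0.   ]
 [ 0.009  0.    -1.   ]] [-5.1 29.4 17.8 78.9 -0.1 -9.7] [-1.1 -0.5  0.5]
red T [([343.0, 146.9], [338, 138, 11, 28, 157]), ([263.7, 149.7], [257, 142, 16, 29, 192])]
red S [([233.9, 177.8], [216, 149, 42, 66, 728])]
```

Call:
carry_out(fingers=[0,0,0,0,0,0,0,0,0,0,0,0,0,0,0], dp=[[0.2,0,0],[0.2,0,0],[0.2,0,0],[0.2,0,0],[0.2,0,0],[0.2,0,0],[0.2,0,0],[0.2,0,0],[0.2,0,0],[0.2,0,0],[0.2,0,0],[0.2,0,0],[0.16,0,0],[0,0,0],[0,0,0]], roll=[0,0,0,0,0,0,0,0,0,0,0,0,0,0,0])

```text
t: 64.53
ee_pos: [0.5357, -0.0694, 0.2556]
ee_rot: [[-0.997, -0.082, -0.006], [-0.082, 0.997, -0.001], [0.006, -0.0, -1.0]]
contact_force: [1.3, 1.1, 2.2]
gripper_width: 0.0003
gripper_force: 1.1
```

Run:
```python
from h import *
o=bot.get_obs();print(r.T@(o["ee_pos"][:2]-t0),o["ee_pos"][2],o["ee_rot"].round(3),o["qpos"].round(1),o["contact_force"].round(1))
T,_=cap("top");S,_=cap("side")
cv2.imwrite("pics/c5.png",np.hstack([cv2.resize(T[100:270,220:390],None,fx=2.3,fy=2.3),cv2.resize(S[130:300,190:360],None,fx=2.3,fy=2.3)]))
```

```text
[ 5.55083707e-02 -6.56400286e-05] 0.25555199618889907 [[-0.997 -0.082 -0.006]
 [-0.082  0.997 -0.001]
 [ 0.006 -0.    -1.   ]] [ -7.3  16.1  -2.5  71.6  -0.1 -12. ] [1.3 1.1 2.2]
```

View pics/c5.png

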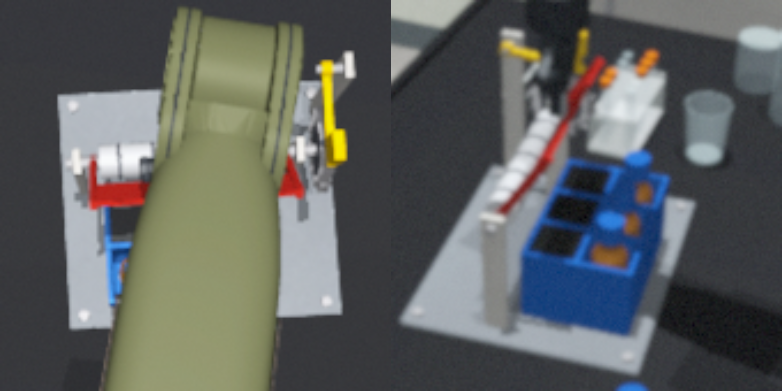

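The bar has closed to about 1.0 rad, with the finger behind it at mid-plate. I continue along the arc.

Call:
carry_out(fingers=[0,0,0,0,0,0,0,0,0,0,0,0,0,0], dp=[[0.18,0,0.09],[0.18,0,0.11],[0.13,0,0.14],[0.13,0,0.16],[0.08,0,0.13],[0.08,0,0.13],[0.06,0,0.14],[0.06,0,0.14],[0.03,0,0.14],[0.03,0,0.14],[0.02,0,0.1],[0.02,0,0.1],[0,0,0],[0,0,0]], roll=[0,0,0,0,0,0,0,0,0,0,0,0,0,0])

```text
t: 66.38
ee_pos: [0.4859, -0.0734, 0.1795]
ee_rot: [[-0.997, -0.082, -0.005], [-0.082, 0.997, -0.0], [0.005, 0.0, -1.0]]
contact_force: [1.3, -0.2, 2.4]
gripper_width: 0.0001
gripper_force: 1.0
```

Run:
```python
from h import *
o=bot.get_obs();print(r.T@(o["ee_pos"][:2]-t0),o["ee_pos"][2],o["contact_force"].round(1))
```

```text
[ 5.48591702e-03 -4.24712933e-05] 0.17948400283787092 [ 1.3 -0.2  2.4]
```

Call:
carry_out(fingers=[0,0,0,0,0], dp=[[0,0,0.06],[0,0,0.05],[0,0,0.04],[0,0,0.03],[0,0,0]], roll=[0,0,0,0,0])

```text
t: 67.0
ee_pos: [0.4857, -0.0735, 0.1714]
ee_rot: [[-0.997, -0.082, -0.005], [-0.082, 0.997, -0.001], [0.005, -0.0, -1.0]]
contact_force: [-3.6, 0.2, 9.5]
gripper_width: -0.0004
gripper_force: 4.7
```

Call:
carry_out(fingers=[0,0,0], dp=[[0,0,0.03],[0,0,0.03],[0,0,0]], roll=[0,0,0])

```text
t: 67.38
ee_pos: [0.4857, -0.0735, 0.1711]
ee_rot: [[-0.997, -0.082, -0.003], [-0.082, 0.997, -0.001], [0.003, -0.001, -1.0]]
contact_force: [-9.4, 1.1, 27.3]
gripper_width: 0.0006
gripper_force: 13.7
```

Call:
carry_out(fingers=[0,0,0,0,0,0,0,0,0,0,0,0,0], dp=[[0,0,-0.1],[0,0,-0.2],[0,0,-0.5],[0,0,-0.7],[0,0,-0.8],[0,0,-0.8],[0,0,-0.8],[0,-0.6,0],[0,-0.8,0],[0,-0.8,0],[0,-0.8,0],[0,-0.8,0],[0,0,0]], roll=[0,0,0,0,0,0,0,0,0,0,0,0,0])

```text
t: 69.0
ee_pos: [0.5031, -0.2652, 0.3616]
ee_rot: [[-0.997, -0.079, -0.005], [-0.079, 0.997, -0.0], [0.005, 0.0, -1.0]]
contact_force: [-0.3, 1.1, -0.3]
gripper_width: 0.0002
gripper_force: 0.0
```

Run:
```python
from h import *
print(bot.get_obs()["ee_pos"])
T,it=cap("top");S,is_=cap("side")
for n,im in(("T",T),("S",S)):print("red",n,[(b[0].tolist(),b[1]) for b in blobs(mask(im,*RED),30)])
print("amb T",[(b[0].tolist(),b[1][4]) for b in blobs(mask(T,*AMB))])
for a in(.03,.12,.55):
  e=[W(.095-.12*np.cos(a),y,.172+.12*np.sin(a)) for y in(-.117,.117)];print(a,[proj(it,q).round() for q in e],[proj(is_,q).round() for q in e])
cv2.imwrite("pics/c6.png",np.hstack([cv2.resize(T[100:270,220:390],None,fx=2.3,fy=2.3),cv2.resize(S[130:300,190:360],None,fx=2.3,fy=2.3)]))
cv2.imwrite("pics/c7.png",S)
```

```text
[ 0.50311532 -0.26522852  0.36161493]
red T [([303.9, 200.8], [260, 168, 87, 46, 1599])]
red S [([277.3, 209.8], [254, 184, 42, 49, 773])]
amb T [([323.5, 218.1], 40), ([299.5, 219.8], 32), ([278.8, 223.1], 28)]
0.03 [array([347., 210.]), array([261., 214.])] [array([298., 186.]), array([278., 231.])]
0.12 [array([348., 209.]), array([260., 213.])] [array([298., 183.]), array([278., 228.])]
0.55 [array([350., 201.]), array([260., 205.])] [array([293., 168.]), array([272., 213.])]
```

View pics/c6.png

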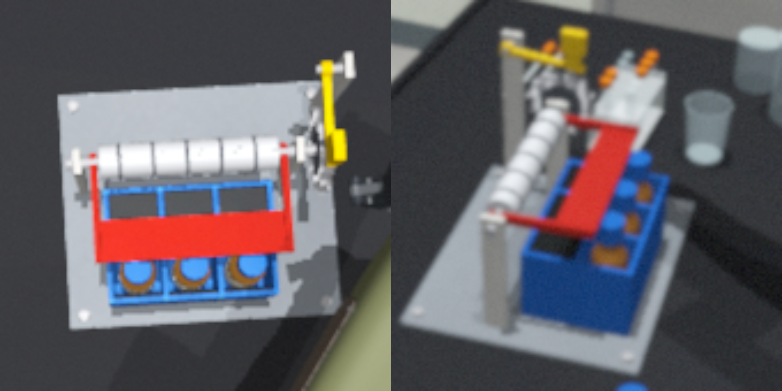

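View pics/c7.png

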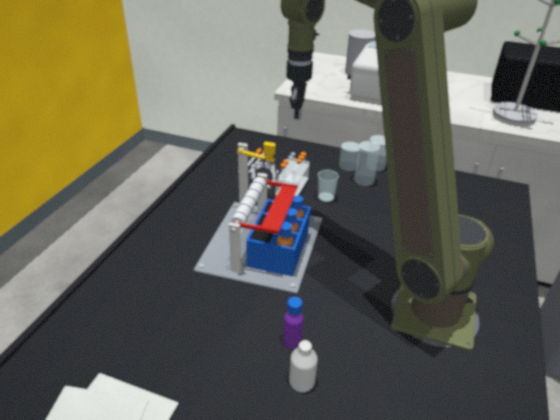

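The bar's red blob is back where it was when held at 0.03 rad. The three bottles stand under it, the bystanders haven't moved, and no amber bottle is left on the bench.

```bash
python3 -c "
from workcell import bot
print(bot.hand_in())"
```

```text
the job is handed in; nothing more can be done
None
```

The job is handed in at about 69 s: the bar was fully opened and the pawl let down again, all three amber bottles stand in the front-row cells (0, 1 and 2), the bar is held level by the ratchet, and the beaker, tube rack and wash bottle were not touched.

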